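# Load the bench tester and hold its lever

## Robot

A 6-joint arm with a two-finger parallel gripper is mounted at the origin on the work surface; the furniture and walls round the work are solid. World frame = base frame: x ahead of the robot, y to its left, z up, the work surface at z = 0. Lengths are in m, angles in degrees, forces in N, time in s.
With the tool pointing down it reaches from about 0.425 to 0.95 m from the base axis. Payload 14.7 kg.
Tool frame: the origin (TCP) lies midway between the tips of the shut fingers; the grasp point (between the pads) lies 19 mm behind it (ctrl.tcp_to_grasp is the distance from the TCP to the grasp point, in m); z points along the fingers, y is the line along which they close (so a half turn about z gives the same grasp; the last joint's range is limited). The gripper opens to 85 mm and grips with 20 to 120 N. Pads are 22 mm wide; open, the fingers measure 114 mm over their backs; the gripper's body (76 mm by 85 mm) begins 54 mm behind the grasp point. The pads swing forward as they close: fully open they stand 13 mm farther back than shut.
Start: joints at [-72.857, 27.513, 91.461, -0, 61.026, -2.67], TCP at [0.22, -0.612, 0.231] pointing down, gripper open.
Joint ranges: [-157.49, 157.49], [-46.99, 117.5], [13.45, 153.17], [-89.5, 269.5], [5.16, 153.95], [-167.48, 167.48]. Speed limits (degrees/s): [108.29, 108.29, 136.94, 172.46, 172.46, 172.46].

## Interface

Orientations are given as a 3x3 rotation matrix whose columns are the frame's x, y, z axes.
In Python, from bench import ctrl, optics, hand_in gives the robot as it stands.
- The arm moves only by the shell command python3 -m creep 'ROWS' [FORCE]. ROWS is JSON, a list of rows, each an object of numbers: "tx", "ty", "tz": the shift along the tool's x, y, z normalised to -1 to 1, where 1 is 500 mm; "wx", "wy", "wz": the turn, a rotation vector about the tool's x, y, z normalised to -1 to 1, where 1 is 90 degrees; "fingers": the opening, from -1 (shut) to 1 (fully open). In form: [{"tx": .., "ty": .., "tz": .., "wx": .., "wy": .., "wz": .., "fingers": ..}, ...]. A call has exactly 5 rows; each row is the pose to reach, as a shift and turn from the pose commanded when the call began, along the tool's axes at that moment; what a row does not reach only later rows make up. A row lasts 1/8 s, in which the tool goes at most 62.5 mm and 10.7 degrees, less where a joint would pass 70% of its speed; a pose out of reach is approached as far as the arm can. A call with a number of a shift or a turn outside -1 to 1 is refused whole. A call with a gripper value outside its range is refused whole. The fingers move at their own pace and stop on an object; FORCE is the grip in N (left out, the last holds). Time passes only in rows, so rows that repeat a pose let the fingers close, or fill a call up. It gives the time, the measured TCP pose, the force, the opening and the grip force at its end, in the units of the state.
- ctrl.state(): the state, without advancing time (a new reading comes with each control period).
- optics.grab_frame(name): name is "scene" or "top" or "wrist"; returns a dict with "color" (420x560x3 uint8, blue, green, red), "camera_matrix" (3x3 intrinsics, pixels), "extrinsics" (4x4, takes a point from camera to world coordinates). Camera axes: x right, y up, looking along -z (the intrinsics and any distortion apply to the point x, -y, -z); pixel columns grow to the right and rows downward; lengths in m; the calibration is good to about 2 mm. The wrist camera is an equidistant fisheye: a pixel r from the principal point sees the ray r / f radians off the axis. A picture is of the moment at which its call begins. There is no depth.
- hand_in(): hands the job in; it is judged then, once.
The state is a dict: "time_s": time; "qpos": joint angles; "dq": joint speeds; "effort": joint torques, N m; "position": TCP position; "ee_rot": TCP orientation; "ft_force": force on the tool from outside, world axes, zero at the start; "torque": the same for the moment, N m; "opening": finger opening in m; "grasp_force": force on a finger pad.
Only numpy, scipy, OpenCV 4.12 (cv2) and the standard library are available. Lean on these libraries where they do the work, as an engineer would, in place of code of your own. Each camera call takes 0.05 s, during which the arm holds its last target. There are 200 camera calls.

## Task

Hang the larger of the two steel saddle weights astride the tester's load bar, gently, and let go of it; then swing the safety catch fully over by its paddle and pull the lever by its black cross grip toward the tester's front, practically to the end of its travel, never forcing it against the closed catch. Finish holding the grip, the lever pulled and the weight hanging free; leave the small weight, ring gauge and oil bottle where they stand.

Things in the scene. Friction and masses are not known exactly. Their poses are not given: they have to be found in the camera images.
- tester: Bench load tester, fixed; base 110 x 255 x 12 mm. Origin on the worktop below the lever's axle; x points from its front to its back, y to the left seen from the front, z up; turned up to 0.2 rad. Axle: along y at x 0, z 90 mm. Handle at y -40; load bar at the back left; catch post at y -110, up to z 146; bearing pedestals at y -70 and -12, up to z 108.
- lever: The lever as one piece: axle, handle with cross grip, lug, crank and load bar. Origin on the axle line at y 0 of the tester, z 90 mm above the worktop; at rest its axes are the tester's.
- lever_angle (a joint): Lever angle (rad): 0 at rest, handle leaning 0.25 rad to the back; grows as the grip is pulled to the tester's front (-x), stop at 0.7. A spring returns it when let go; with the weight it takes about 5 to 9 N at the grip. With the catch closed it has about 0.1 rad of play.
- lever_grip (a point): Black round cross grip (T-handle) on top of the lever, along the tester's y, 56 mm long, 24 mm in diameter, on an 8 mm neck. The point is its centre. At rest at x 31, y -40, z 211 mm of the tester; swings on an arc of 125 mm radius about the axle. Can be pinched from above, one finger in front and one behind, gripper kept pointing down: it turns between the pads.
- load_bar (a point): Horizontal round steel bar, 12 mm thick, along y, on a crank of the lever 60 mm behind the axle. The point is mid-length on its centre line (at rest x 56, y 63, z 69.5 mm of the tester). Along y free from y -41 (crank, 22 mm wide) to +42 mm (end collar, 22 mm). Rises about 35 mm and turns as the lever is pulled.
- catch (a joint): Safety catch angle (rad): 0 closed, its 45 mm arm lying level in front of a lug on the lever and blocking it; grows as the paddle is swung to the tester's right (-y), the arm rising, stop at 1.4. Stays where left (friction, about 1.5 N at the paddle). Hinge axis along x of the tester at y -110, z 135 mm. Clears the lever past about 0.7.
- catch_paddle (a point): Point on the catch's paddle 38 mm from the hinge axis. The paddle is a plate, 24 mm (x) by 6 mm, its end 50 mm from the axis, at x -51 to -27 mm of the tester, in front of post and lever. Closed it leans 0.45 rad from upright to the left (+y), open 0.95 rad to the right (-y). Pushing its left face to -y flips the catch.
- weight_large: Larger saddle weight, 0.3 to 0.5 kg: upside-down steel U on two legs with a foot block outside each (70 mm over the feet, 22 high). Origin: centre of underside. Gap 26 mm along x, open along y, 50 mm high; legs 8 thick, 30 wide; bridge 42 x 30 mm, top at z 58; lifting tab 12 (x) x 26 (y), z 58 to 94. Hung: bridge underside on the bar, its y along the bar.
- weight_small: Smaller saddle weight, to be left alone: the same U without feet, 42 x 30 mm, gap 36 mm high, bridge top at z 44, the same tab up to z 80 mm. Origin at the centre of its underside.
- ring_gauge: Steel setting ring lying flat, 46 mm in diameter, 16 mm high, to be left alone. Origin at the centre of its underside.
- oil_bottle: Small brown dropper bottle, 34 mm in diameter, 86 mm high, to be left alone. Origin at the centre of its underside.

How it is judged:
By the outcome, as a careful person would: the job done as asked, in the order asked, and still so for the second after the job is handed in, while the arm keeps its last pose, push and grip.
It also fails if it takes over 72 s, if anything falls off the work surface, if the arm or the gripper's body presses on something with over 40 N, if the wrist force passes 120 N, or if a joint passes its speed limit or range.

## Working session

There is one attempt and no reset: what is moved stays moved. The work goes in short steps, Python scripts to look and compute and a shell command to move; the robot and the scene stay as the last step left them, time stands still between calls to the robot, and variables do not carry over. Pictures are saved under pics/ and viewed, at most 10 in all, crops included, and the job is handed in when it is done.

```bash
ls; mkdir -p pics; python3 - <<'E'
from bench import ctrl, optics
import cv2, numpy as np
for n in ("scene","top"):
    f=optics.grab_frame(n); c=f["color"]; np.savez(f"{n}0.npz",**{k:f[k] for k in ("color","camera_matrix","extrinsics")})
    print(n,f.keys(),f["camera_matrix"].tolist(),np.round(f["extrinsics"],3).tolist())
    cv2.imwrite(f"pics/{n}0.png",cv2.resize(c,(800,600),interpolation=cv2.INTER_CUBIC))
s=ctrl.state();print(s,ctrl.tcp_to_grasp)
E
```

```text
pics
scene dict_keys(['color', 'camera_matrix', 'extrinsics']) [[467.04702719267584, 0.0, 283.2112516761978], [0.0, 467.04702719267584, 208.4365924799463], [0.0, 0.0, 1.0]] [[-0.634, 0.459, -0.623, -0.177], [-0.774, -0.384, 0.504, 0.606], [-0.008, 0.801, 0.598, 0.806], [0.0, 0.0, 0.0, 1.0]]
top dict_keys(['color', 'camera_matrix', 'extrinsics']) [[465.8948786613953, 0.0, 272.5003542137385], [0.0, 465.8948786613953, 207.74780874321883], [0.0, 0.0, 1.0]] [[0.009, 0.977, -0.215, 0.278], [-1.0, 0.008, -0.006, 0.094], [-0.004, 0.215, 0.977, 1.073], [0.0, 0.0, 0.0, 1.0]]
{'time_s': 0.1, 'qpos': array([-7.28571423e+01,  2.75473765e+01,  9.14889006e+01,  9.36163014e-05,
        6.10257564e+01, -2.66856619e+00]), 'dq': array([ 0.01948107, -0.07303928, -0.20064917,  0.01608648, -0.02568213,
       -0.00605668]), 'effort': array([-3.73963221e-04, -9.52256083e+01, -4.31041431e+01, -1.47124583e-04,
        5.33458675e-03, -1.19029011e-05]), 'position': array([ 0.22023239, -0.61117688,  0.230732  ]), 'ee_rot': array([[ 9.40813488e-01,  3.38924594e-01, -3.17762507e-04],
       [ 3.38924739e-01, -9.40812920e-01,  1.03501018e-03],
       [ 5.18353344e-05, -1.08144912e-03, -9.99999414e-01]]), 'ft_force': array([-0.56661887, -0.26455297, -0.61291183]), 'torque': array([ 0.02737461, -0.02296943, -0.03689424]), 'grasp_force': 0.0, 'opening': 0.08560465148984983} 0.0187
```

View pics/scene0.png

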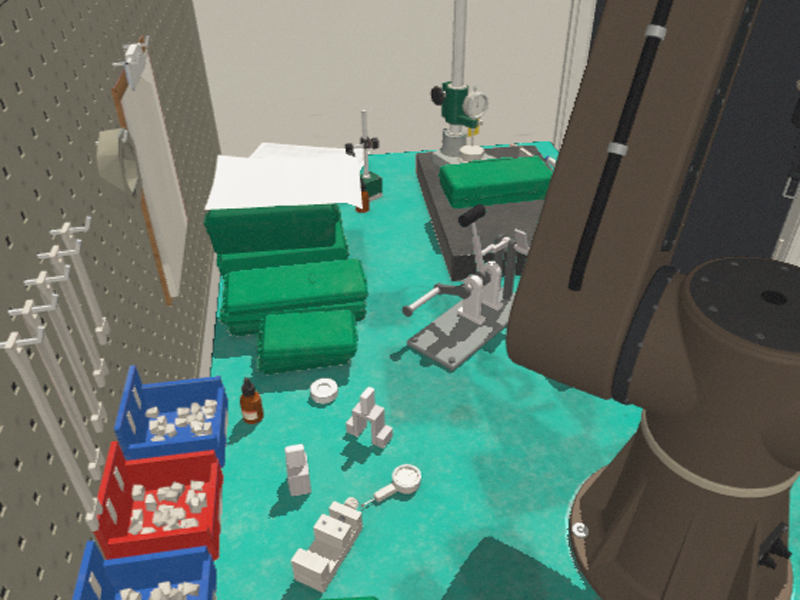

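View pics/top0.png

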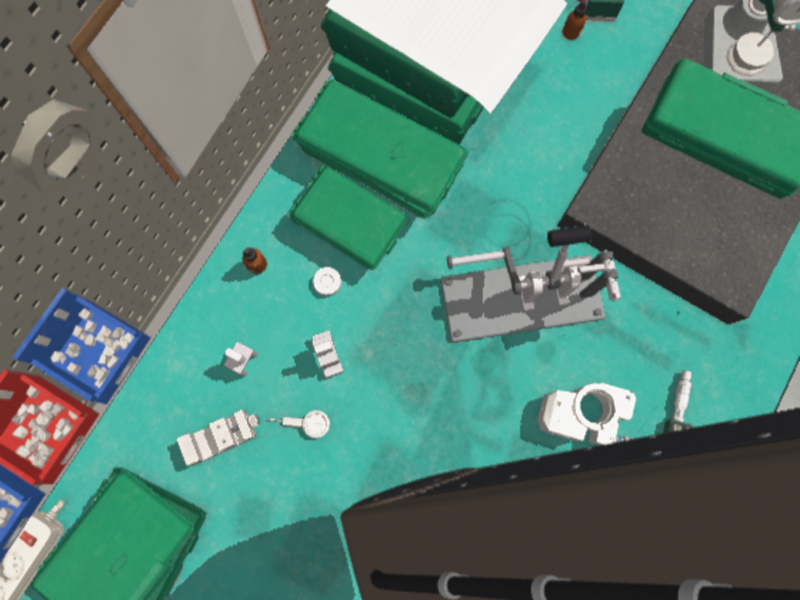

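The large weight (with feet) is at top (327,355)/scene (368,420), the small one at top (239,358), and the tester at top (530,290). I'll enlarge these regions to read points.

```bash
python3 - <<'E'
import cv2, numpy as np
t=np.load("top0.npz")["color"]; s=np.load("scene0.npz")["color"]
a=cv2.resize(t[145:245,295:445],(750,500),interpolation=cv2.INTER_CUBIC)
cv2.imwrite("pics/a.png",a)   # x5, origin 295,145
b=cv2.resize(t[220:275,150:250],(500,275),interpolation=cv2.INTER_CUBIC) #x5
c=cv2.resize(s[262:322,190:290],(500,300),interpolation=cv2.INTER_CUBIC) #x5
cv2.imwrite("pics/b.png",np.vstack([b,c]))
E
```

```text
(no output)
```

View pics/a.png

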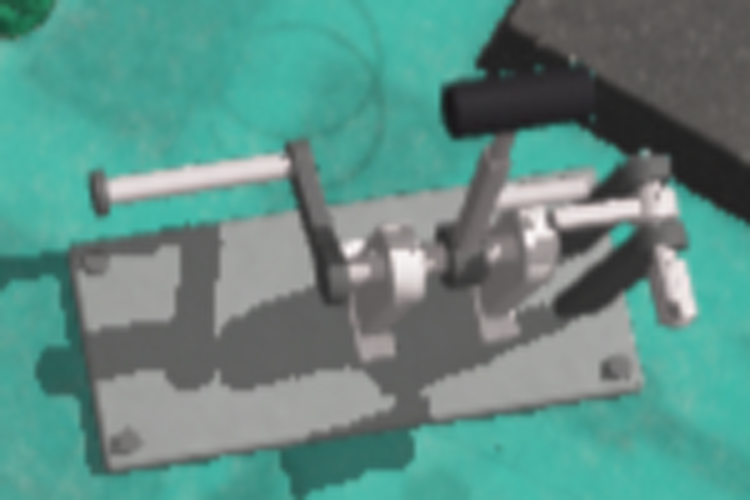

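View pics/b.png

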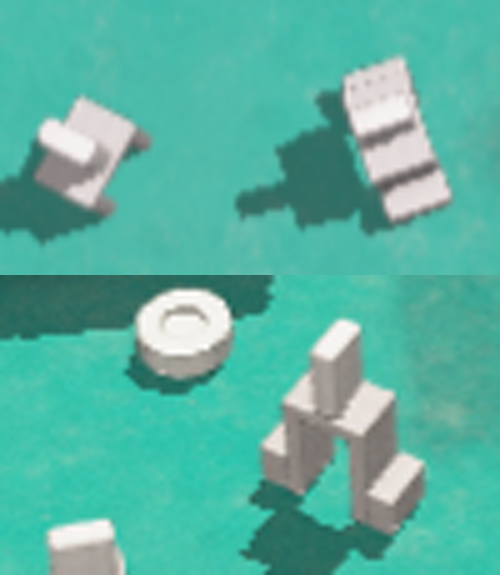

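```bash
cat > h.py <<'E'
import numpy as np
from scipy.optimize import least_squares
from scipy.spatial.transform import Rotation as R
def proj(cam,P):
    K,E=cam["camera_matrix"],cam["extrinsics"]
    p=(np.atleast_2d(P)-E[:3,3])@E[:3,:3]; p=p*[1,-1,-1]
    q=p@K.T; return q[:,:2]/q[:,2:]
def world(pose,P):
    x,y,a=pose; P=np.atleast_2d(P)
    return P@R.from_euler("z",a).as_matrix().T+[x,y,0]
def fit(obs,x0):  # obs: list of (cam, Nx3 mm, Nx2 px)
    f=lambda v:np.concatenate([(proj(c,world(v,np.array(P)/1e3))-U).ravel() for c,P,U in obs])
    r=least_squares(f,x0,loss="soft_l1"); return r.x,f(r.x).reshape(-1,2)
def go(xyz,yaw=None,s=None):
    """print tool-frame numbers to bring the TCP to xyz, tool y axis at world angle yaw (tool straight down)"""
    from bench import ctrl
    s=ctrl.state(); M=s["ee_rot"]; d=M.T@(np.array(xyz)-s["position"])
    out=dict(zip(("tx","ty","tz"),np.round(d/.5,4)))
    if yaw is not None:
        c,n=np.cos(yaw),np.sin(yaw); T=np.array([[-n,c,0],[c,n,0],[0,0,-1]]).T
        y=np.array([c,n,0]); z=np.array([0,0,-1.]); T=np.column_stack([np.cross(y,z),y,z])
        out.update(zip(("wx","wy","wz"),np.round(R.from_matrix(M.T@T).as_rotvec()/(np.pi/2),4)))
    print({k:float(v) for k,v in out.items()})
E
python3 - <<'E'
from h import *
T,S=np.load("top0.npz"),np.load("scene0.npz")
px=lambda U,o:(np.array(U,float)+.5)/5-.5+o
W=[(T,[(-35,15,0),(-35,-15,0),(35,15,22),(35,-15,22)],px([(393,220),(452,197),(345,85),(402,57)],(150,220))),
   (S,[(-35,15,0),(-35,15,22),(-35,-15,22),(-6,13,94),(-6,-13,94),(6,13,94),(6,-13,94),(35,15,22),(35,15,0)],
    px(np.array([(392,532),(393,508),(424,465),(332,362),(360,330),(313,354),(342,320),(262,450),(262,475)])-[0,275],(190,262)))]
w,r=fit(W,[.5,.25,.3]); print("weight",w,np.round(r,1).tolist())
O=(295,145)
B=[(T,[(56,105,69.5),(56,22,69.5),(31,-40,211),(31,-12,211),(31,-68,211)],px([(98,193),(300,163),(520,105),(452,108),(590,98)],O))]
b,r=fit(B,[.55,-.1,.15]); print("tester",b,np.round(r,1).tolist())
for n,P in dict(bar=(56,63,69.5),grip=(31,-40,211),paddle=(-39,-93.5,169)).items(): print(n,world(b,np.array(P)/1e3), (proj(T,world(b,np.array(P)/1e3))-O)*5)
# base rectangle at z12 corners back-projected into tester frame
K,E=T["camera_matrix"],T["extrinsics"]
for u in px([(108,462),(640,385),(75,245),(595,172)],O):
    d=E[:3,:3]@(np.array([(u[0]-K[0,2])/K[0,0],-(u[1]-K[1,2])/K[1,1],-1])); P=E[:3,3]+d*(.012-E[2,3])/d[2]
    print(np.round(R.from_euler("z",-b[2]).apply(P-[b[0],b[1],0])*1e3))
g=w[:2]; go([*g,.25],w[2])
E
```

```text
weight [0.41761783 0.1991534  0.35232111] [[0.1, 1.1], [0.7, 1.3], [-0.9, -1.7], [0.1, -0.5], [0.2, 1.8], [-0.3, -0.1], [0.7, -0.4], [-0.1, 0.3], [0.9, -0.8], [-1.0, -0.1], [-0.2, -0.7], [-0.5, -0.5], [0.1, 1.2]]
tester [ 0.51733695 -0.10834729  0.14522885] [[1.9, -0.6], [-1.8, 0.5], [0.1, -0.2], [-0.5, 1.1], [0.4, -0.6]]
bar [[ 0.56363013 -0.03790625  0.0695    ]] [[198.51779772 175.60932918]]
grip [[ 0.55379936 -0.14343992  0.211     ]] [[518.61052959 102.24415513]]
paddle [[ 0.49227872 -0.20650704  0.169     ]] [[657.32674473 283.39087142]]
[-57. 118.  12.]
[ -55. -132.   12.]
[ 47. 117.  12.]
[  48. -132.   12.]
{'tx': 0.9207, 'ty': -1.391, 'tz': -0.037, 'wx': -0.0005, 'wy': -0.0006, 'wz': -1.0042}
```

Both fits are consistent: the base rectangle comes out 104×250 mm at z 12. I'm moving toward the weight, going round the inner reach limit.

```bash
python3 -m creep '[{"tx":0.1,"ty":-0.07,"tz":-0.14,"wz":-0.1,"fingers":1},{"tx":0.2,"ty":-0.14,"tz":-0.14,"wz":-0.2,"fingers":1},{"tx":0.3,"ty":-0.21,"tz":-0.14,"wz":-0.3,"fingers":1},{"tx":0.4,"ty":-0.28,"tz":-0.14,"wz":-0.4,"fingers":1},{"tx":0.5,"ty":-0.35,"tz":-0.14,"wz":-0.5,"fingers":1}]' 30; python3 -c "
from h import *
go([.46,-.25,.3],.3523)"
```

```text
{'tx': 0.696, 'ty': -0.5172, 'tz': -0.1379, 'wx': -0.0005, 'wy': -0.0006, 'wz': -1.0042}validation failed for argument at $[0]...
```

```bash
python3 -m creep '[{"tx":0.1,"ty":-0.07,"tz":-0.14,"wx":0,"wy":0,"wz":-0.1,"fingers":1},{"tx":0.2,"ty":-0.14,"tz":-0.14,"wx":0,"wy":0,"wz":-0.2,"fingers":1},{"tx":0.3,"ty":-0.21,"tz":-0.14,"wx":0,"wy":0,"wz":-0.3,"fingers":1},{"tx":0.4,"ty":-0.28,"tz":-0.14,"wx":0,"wy":0,"wz":-0.4,"fingers":1},{"tx":0.5,"ty":-0.35,"tz":-0.14,"wx":0,"wy":0,"wz":-0.5,"fingers":1}]' 30; python3 -c "
from h import *
go([.46,-.25,.3],.3523)"
```

```text
time_s: 0.72
position: [0.3874, -0.374, 0.3013]
ee_rot: [[0.421, 0.907, 0.0], [0.907, -0.421, -0.0], [0.0, 0.0, -1.0]]
ft_force: [0.8, -1.0, -0.3]
opening: 0.0856
grasp_force: 0.0
{'tx': 0.286, 'ty': 0.0273, 'tz': 0.0025, 'wx': 0.0001, 'wy': 0.0, 'wz': -0.5011}
```

```bash
python3 -m creep '[{"tx":0.095,"ty":0.01,"tz":0,"wx":0,"wy":0,"wz":-0.1,"fingers":1},{"tx":0.19,"ty":0.02,"tz":0,"wx":0,"wy":0,"wz":-0.2,"fingers":1},{"tx":0.286,"ty":0.027,"tz":0,"wx":0,"wy":0,"wz":-0.3,"fingers":1},{"tx":0.385,"ty":-0.035,"tz":0,"wx":0,"wy":0,"wz":-0.4,"fingers":1},{"tx":0.48,"ty":-0.09,"tz":0,"wx":0,"wy":0,"wz":-0.5,"fingers":1}]' 30; python3 -c "
from h import *
go([.4176,.1992,.25],.3523)"
```

```text
time_s: 1.35
position: [0.4476, -0.1376, 0.3009]
ee_rot: [[-0.344, 0.939, -0.001], [0.939, 0.344, 0.0], [0.001, -0.0, -1.0]]
ft_force: [0.6, 0.5, 0.1]
opening: 0.0851
grasp_force: 0.0
{'tx': 0.653, 'ty': 0.1753, 'tz': 0.102, 'wx': -0.0003, 'wy': -0.0004, 'wz': -0.0009}
```

```bash
python3 -m creep '[{"tx":0.12,"ty":0.033,"tz":0.02,"wx":0,"wy":0,"wz":0,"fingers":1},{"tx":0.24,"ty":0.065,"tz":0.04,"wx":0,"wy":0,"wz":0,"fingers":1},{"tx":0.36,"ty":0.097,"tz":0.06,"wx":0,"wy":0,"wz":0,"fingers":0.5},{"tx":0.48,"ty":0.13,"tz":0.08,"wx":0,"wy":0,"wz":0,"fingers":0.2},{"tx":0.6,"ty":0.16,"tz":0.1,"wx":0,"wy":0,"wz":0,"fingers":0.2}]' 30
python3 -m creep '[{"tx":0.053,"ty":0.015,"tz":0,"wx":0,"wy":0,"wz":0,"fingers":0.2},{"tx":0.053,"ty":0.015,"tz":0.05,"wx":0,"wy":0,"wz":0,"fingers":0.2},{"tx":0.053,"ty":0.015,"tz":0.12,"wx":0,"wy":0,"wz":0,"fingers":0.2},{"tx":0.053,"ty":0.015,"tz":0.2,"wx":0,"wy":0,"wz":0,"fingers":0.2},{"tx":0.053,"ty":0.015,"tz":0.2,"wx":0,"wy":0,"wz":0,"fingers":0.2}]' 30
python3 -c "
from h import *; import cv2
from bench import optics
go([.4176,.1992,.063],.3523)
f=optics.grab_frame('wrist'); cv2.imwrite('pics/w1.png',cv2.resize(f['color'],(800,600)))
f=optics.grab_frame('scene'); cv2.imwrite('pics/s1.png',cv2.resize(f['color'][200:350,170:370],(800,600),interpolation=2))"
```

```text
time_s: 1.98
position: [0.4213, 0.17, 0.2513]
ee_rot: [[-0.339, 0.941, 0.0], [0.941, 0.339, 0.0], [-0.0, 0.0, -1.0]]
ft_force: [1.2, 0.2, 0.0]
opening: 0.0511
grasp_force: 0.0
time_s: 2.6
position: [0.418, 0.1948, 0.1496]
ee_rot: [[-0.339, 0.941, -0.005], [0.941, 0.339, -0.002], [-0.0, -0.005, -1.0]]
ft_force: [-0.3, -0.7, 0.2]
opening: 0.0512
grasp_force: 0.0
{'tx': 0.0086, 'ty': 0.0031, 'tz': 0.1733, 'wx': -0.0034, 'wy': 0.0001, 'wz': -0.0041}
```

View pics/w1.png

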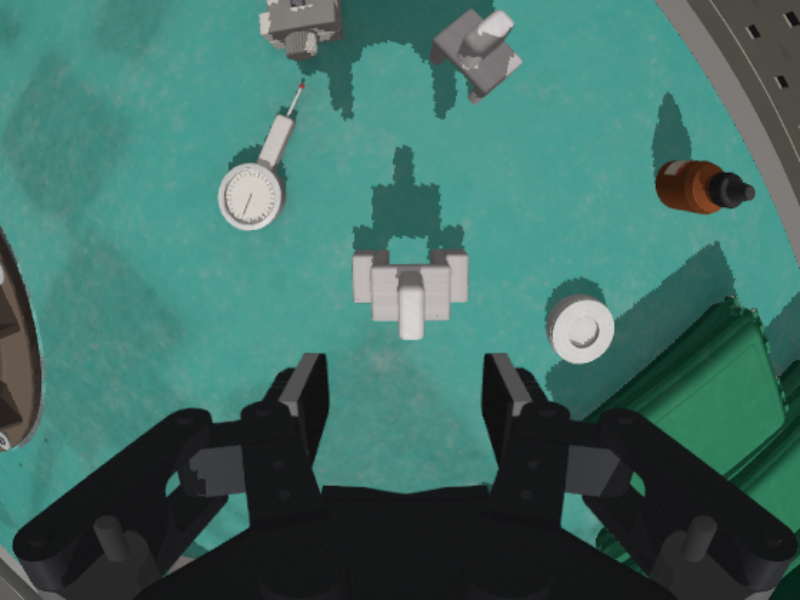

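The weight stands square to the fingers with its tab at (411,310) and the finger middle at about 405. I'm going down to grip.

```bash
python3 -m creep '[{"tx":0.008,"ty":0.005,"tz":0.06,"wx":0,"wy":0,"wz":0,"fingers":0.2},{"tx":0.008,"ty":0.005,"tz":0.12,"wx":0,"wy":0,"wz":0,"fingers":0.2},{"tx":0.008,"ty":0.005,"tz":0.16,"wx":0,"wy":0,"wz":0,"fingers":0.2},{"tx":0.008,"ty":0.005,"tz":0.17,"wx":0,"wy":0,"wz":0,"fingers":0.2},{"tx":0.008,"ty":0.005,"tz":0.17,"wx":0,"wy":0,"wz":0,"fingers":0.2}]' 60
python3 -m creep '[{"tx":0,"ty":0,"tz":0,"wx":0,"wy":0,"wz":0,"fingers":-0.3},{"tx":0,"ty":0,"tz":0,"wx":0,"wy":0,"wz":0,"fingers":-0.5},{"tx":0,"ty":0,"tz":0,"wx":0,"wy":0,"wz":0,"fingers":-0.6},{"tx":0,"ty":0,"tz":0,"wx":0,"wy":0,"wz":0,"fingers":-0.8},{"tx":0,"ty":0,"tz":0,"wx":0,"wy":0,"wz":0,"fingers":-1}]' 60
python3 -c "
from h import *; go([.4176,.1992,.16],.3523)"
```

```text
time_s: 3.32
position: [0.4217, 0.2004, 0.0676]
ee_rot: [[-0.339, 0.941, 0.001], [0.941, 0.339, 0.0], [0.0, 0.001, -1.0]]
ft_force: [0.6, -1.1, -0.5]
opening: 0.0514
grasp_force: 0.0
time_s: 3.95
position: [0.4208, 0.2001, 0.0665]
ee_rot: [[-0.339, 0.941, -0.0], [0.941, 0.339, -0.0], [-0.0, -0.0, -1.0]]
ft_force: [-1.2, -0.3, -1.2]
opening: 0.0108
grasp_force: 61.6
{'tx': 0.0005, 'ty': -0.0066, 'tz': -0.187, 'wx': -0.0002, 'wy': 0.0, 'wz': -0.0041}
```

```bash
python3 -m creep '[{"tx":0,"ty":0,"tz":-0.03,"wx":0,"wy":0,"wz":0,"fingers":-1},{"tx":0,"ty":0,"tz":-0.08,"wx":0,"wy":0,"wz":0,"fingers":-1},{"tx":0,"ty":0,"tz":-0.15,"wx":0,"wy":0,"wz":0,"fingers":-1},{"tx":0,"ty":0,"tz":-0.22,"wx":0,"wy":0,"wz":0,"fingers":-1},{"tx":0,"ty":0,"tz":-0.26,"wx":0,"wy":0,"wz":0,"fingers":-1}]' 60
python3 -c "
from h import *
b=[0.51733695,-0.10834729,0.14522885]; p=world(b,[.056,.066,0])[0]; print(p); go([p[0],p[1],.19],b[2])"
```

```text
time_s: 4.58
position: [0.4212, 0.2002, 0.1981]
ee_rot: [[-0.339, 0.941, 0.001], [0.941, 0.339, 0.001], [0.0, 0.001, -1.0]]
ft_force: [0.9, -1.0, -4.8]
opening: 0.011
grasp_force: 61.1
[ 0.56319598 -0.03493783  0.        ]
{'tx': -0.5387, 'ty': 0.1077, 'tz': 0.0163, 'wx': 0.0009, 'wy': -0.0002, 'wz': 0.1277}
```

```bash
python3 -m creep '[{"tx":-0.07,"ty":0.014,"tz":0,"wx":0,"wy":0,"wz":0.02,"fingers":-1},{"tx":-0.15,"ty":0.03,"tz":0,"wx":0,"wy":0,"wz":0.05,"fingers":-1},{"tx":-0.23,"ty":0.046,"tz":0,"wx":0,"wy":0,"wz":0.08,"fingers":-1},{"tx":-0.31,"ty":0.062,"tz":0,"wx":0,"wy":0,"wz":0.11,"fingers":-1},{"tx":-0.37,"ty":0.074,"tz":0,"wx":0,"wy":0,"wz":0.128,"fingers":-1}]' 60
python3 -c "
from h import *
b=[0.51733695,-0.10834729,0.14522885]; p=world(b,[.056,.066,0])[0]; print(p); go([p[0],p[1],.19],b[2])"
```

```text
time_s: 5.2
position: [0.5189, 0.0371, 0.1963]
ee_rot: [[-0.142, 0.99, -0.0], [0.99, 0.142, -0.0], [-0.0, -0.0, -1.0]]
ft_force: [0.5, -0.2, -3.9]
opening: 0.0109
grasp_force: 60.9
[ 0.56319598 -0.03493783  0.        ]
{'tx': -0.1551, 'ty': 0.0671, 'tz': 0.0126, 'wx': -0.0002, 'wy': 0.0, 'wz': -0.0015}
```

```bash
python3 -m creep '[{"tx":-0.05,"ty":0.022,"tz":0.004,"wx":0,"wy":0,"wz":0,"fingers":-1},{"tx":-0.1,"ty":0.044,"tz":0.008,"wx":0,"wy":0,"wz":0,"fingers":-1},{"tx":-0.14,"ty":0.06,"tz":0.012,"wx":0,"wy":0,"wz":0,"fingers":-1},{"tx":-0.155,"ty":0.067,"tz":0.012,"wx":0,"wy":0,"wz":0,"fingers":-1},{"tx":-0.155,"ty":0.067,"tz":0.012,"wx":0,"wy":0,"wz":0,"fingers":-1}]' 60
python3 - <<'E'
from h import *; import cv2
from bench import optics,ctrl
b=[0.51733695,-0.10834729,0.14522885]; p=world(b,[.056,.066,0])[0]; print(ctrl.state()["position"]); go([p[0],p[1],.19],b[2])
im=[]
f=optics.grab_frame('scene'); u=proj(f,world(b,[.056,.063,.0695]))[0].astype(int);print(u)
f2=optics.grab_frame('wrist')
a=f['color'][u[1]-85:u[1]+65,u[0]-50:u[0]+90]; a=cv2.resize(a,(400,429),interpolation=2)
c=cv2.resize(f2['color'][100:400,140:420],(400,429),interpolation=2)
cv2.imwrite('pics/s2.png',np.hstack([a,c]))
E
```

```text
time_s: 5.82
position: [0.5626, -0.0333, 0.1904]
ee_rot: [[-0.144, 0.99, -0.0], [0.99, 0.144, 0.0], [0.0, -0.0, -1.0]]
ft_force: [0.5, -0.5, -4.5]
opening: 0.0111
grasp_force: 60.9
[ 0.56263179 -0.03334156  0.19037182]
{'tx': -0.0033, 'ty': 0.0007, 'tz': 0.0007, 'wx': -0.0003, 'wy': -0.0002, 'wz': -0.0007}
[296 209]
```

View pics/s2.png

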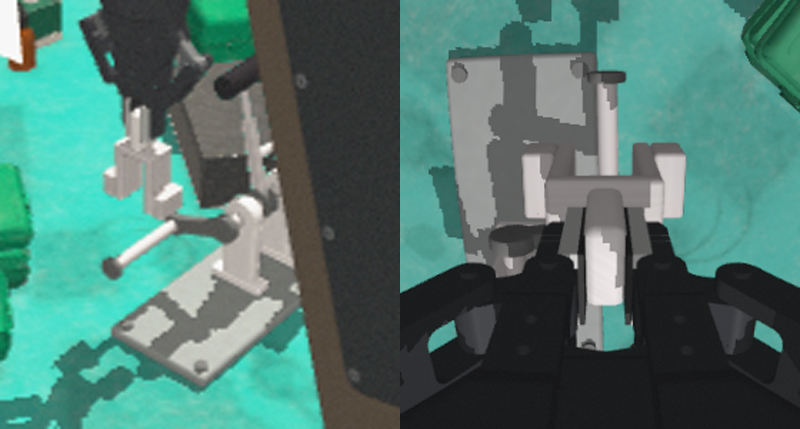

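Left: the weight hangs above and left of the bar. Right (wrist view): the bar at column 608 runs parallel to the weight's gap, with the bridge centred at 605. I'll compute the bar offset from the wrist calibration.

```bash
python3 - <<'E'
from h import *
from bench import optics,ctrl
f=optics.grab_frame('wrist');K,E=f["camera_matrix"],f["extrinsics"];s=ctrl.state();M=s["ee_rot"]
def ray(u,z):
    d=np.array([u[0]-K[0,2],u[1]-K[1,2]]);r=np.hypot(*d);th=r/K[0,0]
    v=np.array([np.sin(th)*d[0]/r,-np.sin(th)*d[1]/r,-np.cos(th)]);v=E[:3,:3]@v
    return E[:3,3]+v*(z-E[2,3])/v[2]
px=lambda u,v:(140+(u-400)*.7,100+v*.7)
b=[0.51733695,-0.10834729,0.14522885]
for n,u,z in (("collar",(606,75),.0695),("bar",(608.5,110),.0695),("bar2",(608.5,160),.0695),("bridgeL",(548,190),.124+.058),("bridgeR",(663,190),.182),("cornerBL",(448,57),.012)):
    P=ray(px(*u),z); print(n,np.round(M.T@(P-s["position"])*1e3,1),np.round(R.from_euler("z",-b[2]).apply(P-[b[0],b[1],0])*1e3,1))
E
```

```text
collar [ 42.2  -0.6 121. ] [ 54.8 110.7  69.5]
bar [ 22.1   0.9 121. ] [56.3 90.6 69.5]
bar2 [ -7.7   1.  121. ] [56.3 60.8 69.5]
bridgeL [ 12.9 -20.9   8.5] [ 34.6  81.3 182. ]
bridgeR [12.9 18.8  8.5] [ 74.3  81.4 182. ]
cornerBL [  52.3 -113.   178.6] [-57.6 120.7  12. ]
```

```bash
python3 -m creep '[{"tx":0,"ty":0.004,"tz":0.02,"wx":0,"wy":0,"wz":0,"fingers":-1},{"tx":0,"ty":0.004,"tz":0.06,"wx":0,"wy":0,"wz":0,"fingers":-1},{"tx":0,"ty":0.004,"tz":0.11,"wx":0,"wy":0,"wz":0,"fingers":-1},{"tx":0,"ty":0.004,"tz":0.15,"wx":0,"wy":0,"wz":0,"fingers":-1},{"tx":0,"ty":0.004,"tz":0.18,"wx":0,"wy":0,"wz":0,"fingers":-1}]' 60
python3 -m creep '[{"tx":0,"ty":0,"tz":0.002,"wx":0,"wy":0,"wz":0,"fingers":-1},{"tx":0,"ty":0,"tz":0.004,"wx":0,"wy":0,"wz":0,"fingers":-1},{"tx":0,"ty":0,"tz":0.006,"wx":0,"wy":0,"wz":0,"fingers":-1},{"tx":0,"ty":0,"tz":0.008,"wx":0,"wy":0,"wz":0,"fingers":-1},{"tx":0,"ty":0,"tz":0.01,"wx":0,"wy":0,"wz":0,"fingers":-1}]' 60
```

```text
time_s: 6.6
position: [0.5643, -0.0326, 0.0992]
ee_rot: [[-0.145, 0.989, -0.001], [0.989, 0.145, 0.0], [0.0, -0.001, -1.0]]
ft_force: [-0.4, -0.2, -4.5]
opening: 0.0109
grasp_force: 60.8
time_s: 7.22
position: [0.5649, -0.033, 0.0958]
ee_rot: [[-0.144, 0.99, 0.0], [0.99, 0.144, -0.0], [-0.0, 0.0, -1.0]]
ft_force: [-0.4, -0.2, -3.6]
opening: 0.0108
grasp_force: 60.9
```

```bash
python3 -m creep '[{"tx":0,"ty":0,"tz":0.001,"wx":0,"wy":0,"wz":0,"fingers":-1},{"tx":0,"ty":0,"tz":0.002,"wx":0,"wy":0,"wz":0,"fingers":-1},{"tx":0,"ty":0,"tz":0.003,"wx":0,"wy":0,"wz":0,"fingers":-1},{"tx":0,"ty":0,"tz":0.004,"wx":0,"wy":0,"wz":0,"fingers":-1},{"tx":0,"ty":0,"tz":0.004,"wx":0,"wy":0,"wz":0,"fingers":-1}]' 60
python3 -m creep '[{"tx":0,"ty":0,"tz":0.001,"wx":0,"wy":0,"wz":0,"fingers":-1},{"tx":0,"ty":0,"tz":0.002,"wx":0,"wy":0,"wz":0,"fingers":-1},{"tx":0,"ty":0,"tz":0.003,"wx":0,"wy":0,"wz":0,"fingers":-1},{"tx":0,"ty":0,"tz":0.004,"wx":0,"wy":0,"wz":0,"fingers":-1},{"tx":0,"ty":0,"tz":0.004,"wx":0,"wy":0,"wz":0,"fingers":-1}]' 60
```

```text
time_s: 7.85
position: [0.5647, -0.033, 0.0935]
ee_rot: [[-0.144, 0.99, -0.0], [0.99, 0.144, 0.0], [0.0, -0.0, -1.0]]
ft_force: [-0.5, 0.7, -3.6]
opening: 0.0112
grasp_force: 60.9
time_s: 8.48
position: [0.5647, -0.033, 0.0916]
ee_rot: [[-0.144, 0.99, 0.0], [0.99, 0.144, 0.0], [-0.0, 0.0, -1.0]]
ft_force: [-0.2, -0.2, -2.0]
opening: 0.0108
grasp_force: 61.4
```

```bash
python3 -m creep '[{"tx":0,"ty":0,"tz":0.001,"wx":0,"wy":0,"wz":0,"fingers":-1},{"tx":0,"ty":0,"tz":0.001,"wx":0,"wy":0,"wz":0,"fingers":-1},{"tx":0,"ty":0,"tz":0.002,"wx":0,"wy":0,"wz":0,"fingers":-1},{"tx":0,"ty":0,"tz":0.002,"wx":0,"wy":0,"wz":0,"fingers":-1},{"tx":0,"ty":0,"tz":0.002,"wx":0,"wy":0,"wz":0,"fingers":-1}]' 60
```

```text
time_s: 9.1
position: [0.5648, -0.033, 0.0912]
ee_rot: [[-0.144, 0.99, 0.0], [0.99, 0.144, -0.0], [-0.0, 0.0, -1.0]]
ft_force: [-3.2, -0.3, 12.3]
opening: 0.0111
grasp_force: 63.5
```

```bash
python3 -m creep '[{"tx":0,"ty":0,"tz":-0.001,"wx":0,"wy":0,"wz":0,"fingers":-1},{"tx":0,"ty":0,"tz":-0.001,"wx":0,"wy":0,"wz":0,"fingers":-1},{"tx":0,"ty":0,"tz":-0.001,"wx":0,"wy":0,"wz":0,"fingers":-0.7},{"tx":0,"ty":0,"tz":-0.001,"wx":0,"wy":0,"wz":0,"fingers":-0.55},{"tx":0,"ty":0,"tz":-0.001,"wx":0,"wy":0,"wz":0,"fingers":-0.4}]' 20
python3 -m creep '[{"tx":0,"ty":0,"tz":0,"wx":0,"wy":0,"wz":0,"fingers":-0.2},{"tx":0,"ty":0,"tz":0,"wx":0,"wy":0,"wz":0,"fingers":0},{"tx":0,"ty":0,"tz":0,"wx":0,"wy":0,"wz":0,"fingers":0},{"tx":0,"ty":0,"tz":0,"wx":0,"wy":0,"wz":0,"fingers":0},{"tx":0,"ty":0,"tz":0,"wx":0,"wy":0,"wz":0,"fingers":0}]'
python3 -m creep '[{"tx":0,"ty":0,"tz":-0.02,"wx":0,"wy":0,"wz":0,"fingers":0},{"tx":0,"ty":0,"tz":-0.06,"wx":0,"wy":0,"wz":0,"fingers":0},{"tx":0,"ty":0,"tz":-0.12,"wx":0,"wy":0,"wz":0,"fingers":0},{"tx":0,"ty":0,"tz":-0.2,"wx":0,"wy":0,"wz":0,"fingers":0},{"tx":0,"ty":0,"tz":-0.3,"wx":0,"wy":0,"wz":0,"fingers":0}]'
python3 - <<'E'
from h import *; import cv2
from bench import optics
f=optics.grab_frame('scene'); a=cv2.resize(f['color'][124:274,246:386],(400,429),interpolation=2)
f2=optics.grab_frame('top'); np.savez("top1.npz",**{k:f2[k] for k in ("color","camera_matrix","extrinsics")})
c=cv2.resize(f2['color'][145:245,305:398],(400,429),interpolation=2)
cv2.imwrite('pics/s3.png',np.hstack([a,c]))
b=[0.51733695,-0.10834729,0.14522885]; p=world(b,[-.039,-.065,0])[0]; print(p); go([p[0],p[1],.24],b[2]);go([p[0],p[1],.157],b[2])
E
```

```text
time_s: 9.72
position: [0.5648, -0.033, 0.091]
ee_rot: [[-0.144, 0.99, 0.0], [0.99, 0.144, 0.0], [-0.0, 0.0, -1.0]]
ft_force: [0.7, 0.8, 0.8]
opening: 0.0256
grasp_force: 0.0
time_s: 10.35
position: [0.5647, -0.033, 0.091]
ee_rot: [[-0.144, 0.99, -0.0], [0.99, 0.144, 0.0], [0.0, -0.0, -1.0]]
ft_force: [-0.3, -0.3, 0.5]
opening: 0.0423
grasp_force: 0.0
time_s: 10.98
position: [0.5641, -0.0329, 0.2425]
ee_rot: [[-0.144, 0.99, -0.001], [0.99, 0.144, 0.0], [0.0, -0.001, -1.0]]
ft_force: [0.2, -0.1, -0.0]
opening: 0.0427
grasp_force: 0.0
[ 0.48815424 -0.17830706  0.        ]
{'tx': -0.2642, 'ty': -0.1988, 'tz': 0.0126, 'wx': 0.0052, 'wy': 0.0014, 'wz': -0.0003}
{'tx': -0.2639, 'ty': -0.2001, 'tz': 0.1786, 'wx': 0.0052, 'wy': 0.0014, 'wz': -0.0003}
```

View pics/s3.png

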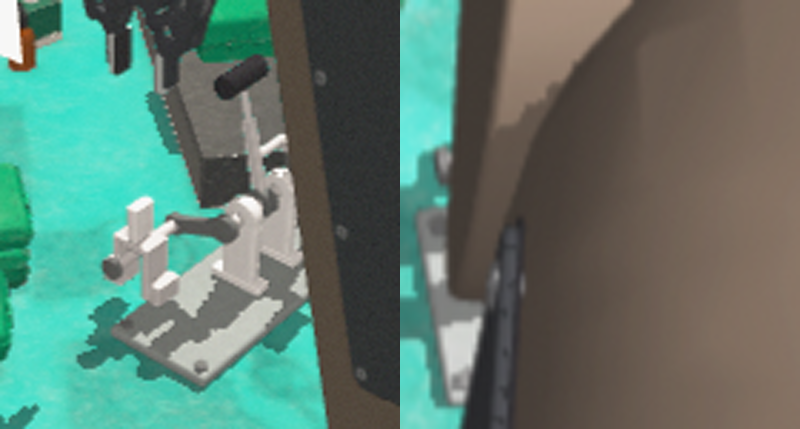

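The weight hangs astride the bar, with its tab at about (138,220) in the left picture. I'm shutting the fingers and going to the left side of the paddle.

```bash
python3 -m creep '[{"tx":0,"ty":0,"tz":-0.06,"wx":0,"wy":0,"wz":0,"fingers":-1},{"tx":-0.05,"ty":-0.05,"tz":-0.08,"wx":0,"wy":0,"wz":0,"fingers":-1},{"tx":-0.12,"ty":-0.12,"tz":-0.08,"wx":0,"wy":0,"wz":0,"fingers":-1},{"tx":-0.2,"ty":-0.19,"tz":-0.08,"wx":0,"wy":0,"wz":0,"fingers":-1},{"tx":-0.264,"ty":-0.199,"tz":-0.06,"wx":0,"wy":0,"wz":0,"fingers":-1}]'
python3 - <<'E'
from h import *; import cv2
from bench import optics
b=[0.51733695,-0.10834729,0.14522885]; p=world(b,[-.039,-.065,0])[0]; print(p); go([p[0],p[1],.157],b[2])
f=optics.grab_frame('wrist');np.savez("w4.npz",**{k:f[k] for k in ("color","camera_matrix","extrinsics")})
cv2.imwrite('pics/w4.png',cv2.resize(f['color'],(800,600),interpolation=2))
E
```

```text
time_s: 11.7
position: [0.4837, -0.1793, 0.2719]
ee_rot: [[-0.143, 0.99, 0.001], [0.99, 0.143, -0.001], [-0.001, 0.001, -1.0]]
ft_force: [2.0, 0.1, -0.0]
opening: -0.0002
grasp_force: 0.0
[ 0.48815424 -0.17830706  0.        ]
{'tx': 0.001, 'ty': 0.0089, 'tz': 0.2298, 'wx': 0.0005, 'wy': 0.0005, 'wz': -0.0009}
```

View pics/w4.png

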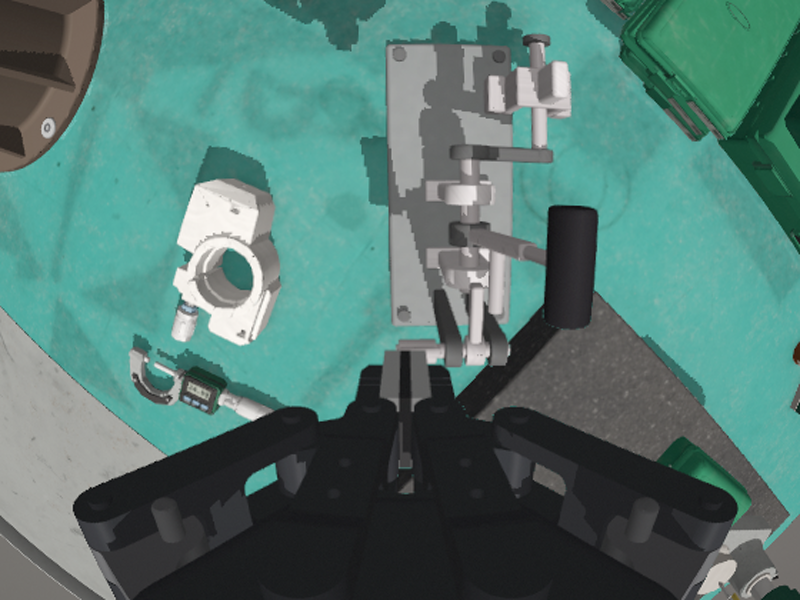

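Wrist view: weight astride the bar at (530,90), catch arm at (476,310), paddle at (400–440,352) just beyond the finger tips (405,360). I'll check the predicted paddle pixels against these.

```bash
python3 - <<'E'
from h import *
f=np.load("w4.npz");K,E=f["camera_matrix"],f["extrinsics"]
b=[0.51733695,-0.10834729,0.14522885]
def wp(P):
    p=(world(b,np.array(P)/1e3)-E[:3,3])@E[:3,:3]; p=p*[1,-1,-1]
    r=np.hypot(p[:,0],p[:,1]);th=np.arctan2(r,p[:,2])
    return np.round((np.c_[K[0,0]*th*p[:,0]/r+K[0,2],K[1,1]*th*p[:,1]/r+K[1,2]]+.5)*800/560-.5)
print(wp([(-51,-88,180),(-27,-88,180),(-51,-110,135),(0,-65,135),(31,-12,211),(31,-68,211),(56,105,69.5),(-20,-110,135)]), "cam",E[:3,3])
E
```

```text
[[393. 344.]
 [438. 344.]
 [395. 352.]
 [477. 284.]
 [571. 209.]
 [563. 326.]
 [538.  46.]
 [443. 351.]] cam [ 0.47283469 -0.11431434  0.41417508]
```

Predictions match. I'm lowering beside the paddle.

```bash
python3 -m creep '[{"tx":0,"ty":0.01,"tz":0.06,"wx":0,"wy":0,"wz":0,"fingers":-1},{"tx":0,"ty":0.01,"tz":0.12,"wx":0,"wy":0,"wz":0,"fingers":-1},{"tx":0,"ty":0.01,"tz":0.18,"wx":0,"wy":0,"wz":0,"fingers":-1},{"tx":0,"ty":0.01,"tz":0.22,"wx":0,"wy":0,"wz":0,"fingers":-1},{"tx":0,"ty":0.01,"tz":0.23,"wx":0,"wy":0,"wz":0,"fingers":-1}]'
python3 -m creep '[{"tx":-0.01,"ty":0,"tz":0,"wx":0,"wy":0,"wz":0,"fingers":-1},{"tx":-0.02,"ty":0,"tz":0,"wx":0,"wy":0,"wz":0,"fingers":-1},{"tx":-0.03,"ty":0,"tz":0,"wx":0,"wy":0,"wz":0,"fingers":-1},{"tx":-0.04,"ty":0,"tz":0,"wx":0,"wy":0,"wz":0,"fingers":-1},{"tx":-0.05,"ty":0,"tz":0,"wx":0,"wy":0,"wz":0,"fingers":-1}]'
```

```text
time_s: 12.38
position: [0.4895, -0.1769, 0.1551]
ee_rot: [[-0.144, 0.99, -0.002], [0.99, 0.144, 0.001], [0.001, -0.002, -1.0]]
ft_force: [-0.1, -0.4, -0.7]
opening: 0.0002
grasp_force: 0.0
time_s: 13.0
position: [0.4939, -0.2023, 0.1562]
ee_rot: [[-0.144, 0.99, 0.0], [0.99, 0.144, 0.0], [-0.0, 0.0, -1.0]]
ft_force: [-0.2, 1.6, 1.0]
opening: 0.0
grasp_force: 0.9
```

```bash
python3 -m creep '[{"tx":-0.012,"ty":0,"tz":0,"wx":0,"wy":0,"wz":0,"fingers":-1},{"tx":-0.024,"ty":0,"tz":0,"wx":0,"wy":0,"wz":0,"fingers":-1},{"tx":-0.036,"ty":0,"tz":0,"wx":0,"wy":0,"wz":0,"fingers":-1},{"tx":-0.048,"ty":0,"tz":0,"wx":0,"wy":0,"wz":0,"fingers":-1},{"tx":-0.058,"ty":0,"tz":0,"wx":0,"wy":0,"wz":0,"fingers":-1}]'
python3 -m creep '[{"tx":-0.003,"ty":0,"tz":0,"wx":0,"wy":0,"wz":0,"fingers":-1},{"tx":-0.006,"ty":0,"tz":0,"wx":0,"wy":0,"wz":0,"fingers":-1},{"tx":-0.008,"ty":0,"tz":0,"wx":0,"wy":0,"wz":0,"fingers":-1},{"tx":-0.01,"ty":0,"tz":0,"wx":0,"wy":0,"wz":0,"fingers":-1},{"tx":-0.01,"ty":0,"tz":0,"wx":0,"wy":0,"wz":0,"fingers":-1}]'
```

```text
time_s: 13.62
position: [0.4979, -0.231, 0.1559]
ee_rot: [[-0.144, 0.99, -0.0], [0.99, 0.144, 0.0], [0.0, -0.0, -1.0]]
ft_force: [-0.5, 2.4, 0.0]
opening: -0.0002
grasp_force: 1.1
time_s: 14.25
position: [0.4988, -0.2357, 0.1561]
ee_rot: [[-0.144, 0.99, -0.0], [0.99, 0.144, -0.0], [-0.0, -0.0, -1.0]]
ft_force: [-0.9, 2.2, 1.3]
opening: -0.0
grasp_force: 0.7
```

```bash
python3 -m creep '[{"tx":-0.002,"ty":0,"tz":0,"wx":0,"wy":0,"wz":0,"fingers":-1},{"tx":-0.004,"ty":0,"tz":0,"wx":0,"wy":0,"wz":0,"fingers":-1},{"tx":-0.006,"ty":0,"tz":0,"wx":0,"wy":0,"wz":0,"fingers":-1},{"tx":-0.007,"ty":0,"tz":0,"wx":0,"wy":0,"wz":0,"fingers":-1},{"tx":-0.007,"ty":0,"tz":0,"wx":0,"wy":0,"wz":0,"fingers":-1}]'
python3 -m creep '[{"tx":-0.002,"ty":0,"tz":0,"wx":0,"wy":0,"wz":0,"fingers":-1},{"tx":-0.003,"ty":0,"tz":0,"wx":0,"wy":0,"wz":0,"fingers":-1},{"tx":-0.004,"ty":0,"tz":0,"wx":0,"wy":0,"wz":0,"fingers":-1},{"tx":-0.004,"ty":0,"tz":0,"wx":0,"wy":0,"wz":0,"fingers":-1},{"tx":-0.004,"ty":0,"tz":0,"wx":0,"wy":0,"wz":0,"fingers":-1}]'
```

```text
time_s: 14.88
position: [0.4993, -0.2392, 0.156]
ee_rot: [[-0.144, 0.99, 0.0], [0.99, 0.144, -0.0], [-0.0, 0.0, -1.0]]
ft_force: [-0.1, 2.0, 0.2]
opening: 0.0003
grasp_force: 0.7
time_s: 15.5
position: [0.4993, -0.2402, 0.156]
ee_rot: [[-0.144, 0.99, -0.001], [0.99, 0.144, 0.001], [0.001, -0.0, -1.0]]
ft_force: [-0.2, 10.3, 3.3]
opening: -0.0002
grasp_force: 3.8
```

The stop is reached (force rises to 10 N). Backing off, then going up and over the grip.

```bash
python3 -m creep '[{"tx":0.006,"ty":0,"tz":-0.01,"wx":0,"wy":0,"wz":0,"fingers":-1},{"tx":0.012,"ty":0,"tz":-0.06,"wx":0,"wy":0,"wz":0,"fingers":-1},{"tx":0.012,"ty":0,"tz":-0.14,"wx":0,"wy":0,"wz":0,"fingers":-0.6},{"tx":0.012,"ty":0,"tz":-0.22,"wx":0,"wy":0,"wz":0,"fingers":0},{"tx":0.012,"ty":0,"tz":-0.28,"wx":0,"wy":0,"wz":0,"fingers":0.4}]'
python3 - <<'E'
from h import *
b=[0.51733695,-0.10834729,0.14522885]; p=world(b,[.031,-.040,0])[0]; print(p); go([p[0],p[1],.28],b[2])
E
```

```text
time_s: 16.12
position: [0.499, -0.2355, 0.2982]
ee_rot: [[-0.144, 0.99, 0.002], [0.99, 0.144, -0.001], [-0.002, 0.001, -1.0]]
ft_force: [0.5, -0.1, -1.5]
opening: 0.0525
grasp_force: 0.0
[ 0.55379936 -0.14343992  0.        ]
{'tx': 0.1665, 'ty': 0.1349, 'tz': 0.0363, 'wx': 0.0009, 'wy': 0.001, 'wz': -0.0003}
```

```bash
python3 -m creep '[{"tx":0.04,"ty":0.035,"tz":0,"wx":0,"wy":0,"wz":0,"fingers":0.4},{"tx":0.08,"ty":0.07,"tz":0,"wx":0,"wy":0,"wz":0,"fingers":0.4},{"tx":0.13,"ty":0.105,"tz":0,"wx":0,"wy":0,"wz":0,"fingers":0.4},{"tx":0.166,"ty":0.135,"tz":0.01,"wx":0,"wy":0,"wz":0,"fingers":0.4},{"tx":0.166,"ty":0.135,"tz":0.02,"wx":0,"wy":0,"wz":0,"fingers":0.4}]'
python3 - <<'E'
from h import *; import cv2
from bench import optics
b=[0.51733695,-0.10834729,0.14522885]; p=world(b,[.031,-.040,0])[0]; print(p); go([p[0],p[1],.192],b[2])
f=optics.grab_frame('wrist')
cv2.imwrite('pics/w5.png',cv2.resize(f['color'],(800,600),interpolation=2))
E
```

```text
time_s: 16.75
position: [0.5542, -0.1424, 0.2861]
ee_rot: [[-0.146, 0.989, 0.001], [0.989, 0.146, -0.0], [-0.0, 0.001, -1.0]]
ft_force: [-0.9, -0.1, -0.7]
opening: 0.0595
grasp_force: 0.0
[ 0.55379936 -0.14343992  0.        ]
{'tx': -0.0019, 'ty': -0.0013, 'tz': 0.1882, 'wx': 0.0004, 'wy': 0.0003, 'wz': 0.0008}
```

View pics/w5.png

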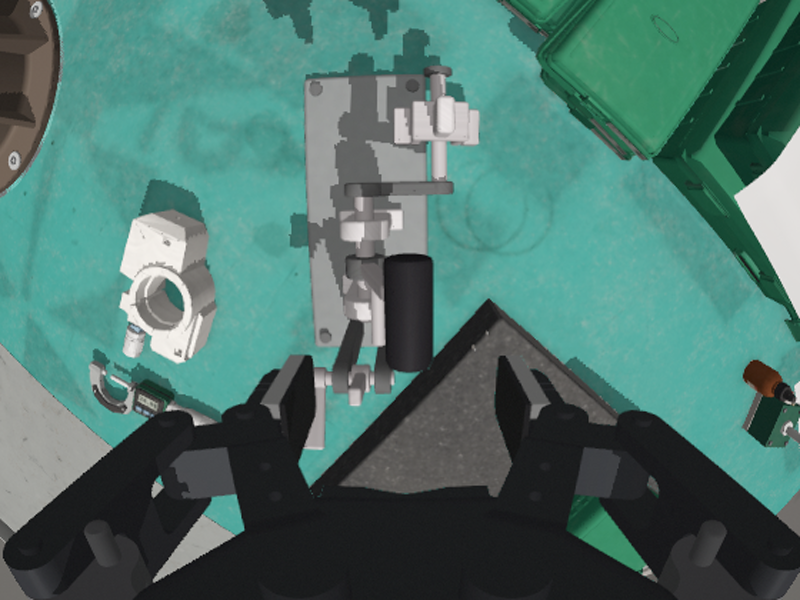

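The catch is open: its arm stands upright at (353,385) and the paddle lies over at (316,420). The grip at column 409 is centred between the fingers. Descending and pinching.

```bash
python3 -m creep '[{"tx":-0.002,"ty":0,"tz":0.05,"wx":0,"wy":0,"wz":0,"fingers":0.4},{"tx":-0.002,"ty":0,"tz":0.1,"wx":0,"wy":0,"wz":0,"fingers":0.4},{"tx":-0.002,"ty":0,"tz":0.15,"wx":0,"wy":0,"wz":0,"fingers":0.4},{"tx":-0.002,"ty":0,"tz":0.18,"wx":0,"wy":0,"wz":0,"fingers":0.4},{"tx":-0.002,"ty":0,"tz":0.188,"wx":0,"wy":0,"wz":0,"fingers":0.4}]'
python3 -m creep '[{"tx":0,"ty":0,"tz":0,"wx":0,"wy":0,"wz":0,"fingers":0},{"tx":0,"ty":0,"tz":0,"wx":0,"wy":0,"wz":0,"fingers":-0.3},{"tx":0,"ty":0,"tz":0,"wx":0,"wy":0,"wz":0,"fingers":-0.5},{"tx":0,"ty":0,"tz":0,"wx":0,"wy":0,"wz":0,"fingers":-0.7},{"tx":0,"ty":0,"tz":0,"wx":0,"wy":0,"wz":0,"fingers":-1}]' 40
python3 -c "
from bench import ctrl
from h import *
s=ctrl.state();b=[0.51733695,-0.10834729,0.14522885];print(R.from_euler('z',-b[2]).apply(s['position']-[b[0],b[1],0])*1e3)"
```

```text
time_s: 17.42
position: [0.5532, -0.1447, 0.1915]
ee_rot: [[-0.144, 0.99, -0.001], [0.99, 0.144, 0.0], [0.0, -0.001, -1.0]]
ft_force: [-0.0, -0.2, 0.3]
opening: 0.0596
grasp_force: 0.0
time_s: 18.05
position: [0.5549, -0.1444, 0.1931]
ee_rot: [[-0.144, 0.99, 0.003], [0.99, 0.144, -0.001], [-0.001, 0.003, -1.0]]
ft_force: [5.2, 1.4, 6.0]
opening: 0.0224
grasp_force: 39.5
[ 31.99104801 -41.12307224 193.0768211 ]
```

```bash
python3 -m creep '[{"tx":0,"ty":-0.012,"tz":-0.005,"wx":0,"wy":0,"wz":0,"fingers":-1},{"tx":0,"ty":-0.024,"tz":-0.007,"wx":0,"wy":0,"wz":0,"fingers":-1},{"tx":0,"ty":-0.037,"tz":-0.009,"wx":0,"wy":0,"wz":0,"fingers":-1},{"tx":0,"ty":-0.049,"tz":-0.009,"wx":0,"wy":0,"wz":0,"fingers":-1},{"tx":0,"ty":-0.062,"tz":-0.01,"wx":0,"wy":0,"wz":0,"fingers":-1}]' 60
python3 -c "
from bench import ctrl
from h import *
s=ctrl.state();b=[0.51733695,-0.10834729,0.14522885];print(R.from_euler('z',-b[2]).apply(s['position']-[b[0],b[1],0])*1e3)"
```

```text
time_s: 18.68
position: [0.5262, -0.1491, 0.199]
ee_rot: [[-0.144, 0.99, 0.007], [0.99, 0.144, -0.001], [-0.002, 0.007, -1.0]]
ft_force: [10.0, 3.3, 18.7]
opening: 0.0221
grasp_force: 59.7
[  2.88039009 -41.64785917 199.04334414]
```

```bash
python3 -m creep '[{"tx":0,"ty":-0.006,"tz":-0.004,"wx":0,"wy":0,"wz":0,"fingers":-1},{"tx":0,"ty":-0.016,"tz":-0.006,"wx":0,"wy":0,"wz":0,"fingers":-1},{"tx":0,"ty":-0.028,"tz":-0.005,"wx":0,"wy":0,"wz":0,"fingers":-1},{"tx":0,"ty":-0.04,"tz":-0.003,"wx":0,"wy":0,"wz":0,"fingers":-1},{"tx":0,"ty":-0.05,"tz":-0.001,"wx":0,"wy":0,"wz":0,"fingers":-1}]' 60
python3 -c "
from bench import ctrl
from h import *
s=ctrl.state();b=[0.51733695,-0.10834729,0.14522885];print(R.from_euler('z',-b[2]).apply(s['position']-[b[0],b[1],0])*1e3)"
```

```text
time_s: 19.3
position: [0.5011, -0.1531, 0.1989]
ee_rot: [[-0.144, 0.99, 0.006], [0.99, 0.144, -0.002], [-0.003, 0.006, -1.0]]
ft_force: [14.7, 1.4, 2.0]
opening: 0.0221
grasp_force: 60.7
[-22.55725918 -41.92789312 198.94065819]
```

```bash
python3 -m creep '[{"tx":0,"ty":-0.012,"tz":0.003,"wx":0,"wy":0,"wz":0,"fingers":-1},{"tx":0,"ty":-0.024,"tz":0.006,"wx":0,"wy":0,"wz":0,"fingers":-1},{"tx":0,"ty":-0.036,"tz":0.01,"wx":0,"wy":0,"wz":0,"fingers":-1},{"tx":0,"ty":-0.045,"tz":0.014,"wx":0,"wy":0,"wz":0,"fingers":-1},{"tx":0,"ty":-0.05,"tz":0.016,"wx":0,"wy":0,"wz":0,"fingers":-1}]' 60
python3 -m creep '[{"tx":0,"ty":-0.002,"tz":0.001,"wx":0,"wy":0,"wz":0,"fingers":-1},{"tx":0,"ty":-0.004,"tz":0.002,"wx":0,"wy":0,"wz":0,"fingers":-1},{"tx":0,"ty":-0.004,"tz":0.002,"wx":0,"wy":0,"wz":0,"fingers":-1},{"tx":0,"ty":-0.004,"tz":0.002,"wx":0,"wy":0,"wz":0,"fingers":-1},{"tx":0,"ty":-0.004,"tz":0.002,"wx":0,"wy":0,"wz":0,"fingers":-1}]' 60
python3 -c "
from bench import ctrl
from h import *
s=ctrl.state();b=[0.51733695,-0.10834729,0.14522885];print(R.from_euler('z',-b[2]).apply(s['position']-[b[0],b[1],0])*1e3)"
```

```text
time_s: 19.92
position: [0.4763, -0.1571, 0.1914]
ee_rot: [[-0.144, 0.99, 0.006], [0.99, 0.144, -0.003], [-0.004, 0.006, -1.0]]
ft_force: [9.6, -2.4, 11.9]
opening: 0.022
grasp_force: 62.5
time_s: 20.55
position: [0.4751, -0.1574, 0.1907]
ee_rot: [[-0.144, 0.989, 0.008], [0.99, 0.144, -0.003], [-0.004, 0.007, -1.0]]
ft_force: [8.7, -1.7, 16.1]
opening: 0.0224
grasp_force: 62.9
[-48.90901664 -42.41253535 190.74186476]
```

```bash
python3 -m creep '[{"tx":0,"ty":-0.003,"tz":-0.001,"wx":0,"wy":0,"wz":0,"fingers":-1},{"tx":0,"ty":-0.005,"tz":-0.001,"wx":0,"wy":0,"wz":0,"fingers":-1},{"tx":0,"ty":-0.007,"tz":-0.001,"wx":0,"wy":0,"wz":0,"fingers":-1},{"tx":0,"ty":-0.008,"tz":0,"wx":0,"wy":0,"wz":0,"fingers":-1},{"tx":0,"ty":-0.008,"tz":0,"wx":0,"wy":0,"wz":0,"fingers":-1}]' 60
python3 -c "
from bench import ctrl
from h import *
s=ctrl.state();b=[0.51733695,-0.10834729,0.14522885];print(R.from_euler('z',-b[2]).apply(s['position']-[b[0],b[1],0])*1e3)"
```

```text
time_s: 21.18
position: [0.4715, -0.1578, 0.19]
ee_rot: [[-0.144, 0.99, 0.008], [0.99, 0.144, -0.002], [-0.003, 0.007, -1.0]]
ft_force: [18.2, -0.9, -1.2]
opening: 0.0221
grasp_force: 60.3
[-52.56192502 -42.34126521 189.97740745]
```

```bash
python3 -m creep '[{"tx":0,"ty":-0.001,"tz":0,"wx":0,"wy":0,"wz":0,"fingers":-1},{"tx":0,"ty":-0.002,"tz":0.001,"wx":0,"wy":0,"wz":0,"fingers":-1},{"tx":0,"ty":-0.002,"tz":0.001,"wx":0,"wy":0,"wz":0,"fingers":-1},{"tx":0,"ty":-0.002,"tz":0.001,"wx":0,"wy":0,"wz":0,"fingers":-1},{"tx":0,"ty":-0.002,"tz":0.001,"wx":0,"wy":0,"wz":0,"fingers":-1}]' 60
python3 - <<'E'
from h import *; import cv2
from bench import optics,ctrl
s=ctrl.state();b=[0.51733695,-0.10834729,0.14522885];print(R.from_euler('z',-b[2]).apply(s['position']-[b[0],b[1],0])*1e3)
f=optics.grab_frame('scene'); a=cv2.resize(f['color'][124:274,246:386],(400,429),interpolation=2)
f2=optics.grab_frame('wrist'); c=cv2.resize(f2['color'][0:300,200:480],(400,429),interpolation=2)
cv2.imwrite('pics/s6.png',np.hstack([a,c]))
E
```

```text
time_s: 21.8
position: [0.4712, -0.1579, 0.1899]
ee_rot: [[-0.144, 0.99, 0.009], [0.99, 0.144, -0.002], [-0.004, 0.009, -1.0]]
ft_force: [21.9, 2.0, 1.8]
opening: 0.0221
grasp_force: 60.7
[-52.79667492 -42.37916248 189.86524952]
```

View pics/s6.png

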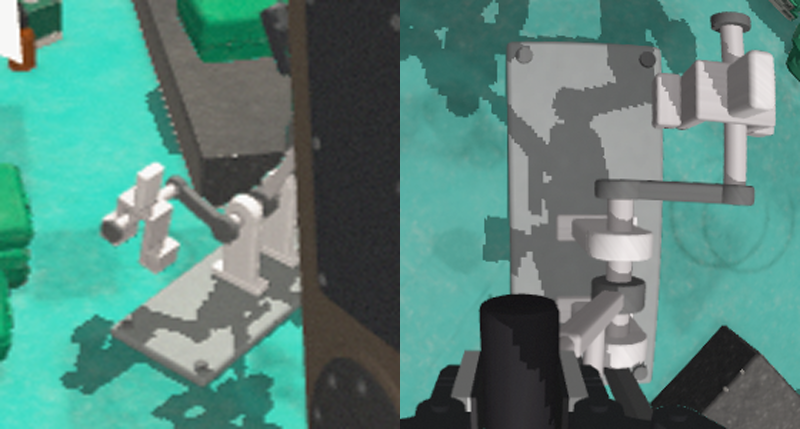

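The bar is raised with the weight hanging free astride it at (715,90). The grip is held, and the lever is against its end stop: a 1 mm command moved it only 0.2 mm. Handing in.

```bash
python3 -c "
from bench import hand_in
print(hand_in())"
```

```text
the job is handed in; nothing more can be done
None
```

The job is handed in, with no verdict returned: the large weight hangs free on the load bar, the catch is fully open, and the lever is held by its grip at the end stop (about 22 s of the 72 s used).

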